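# Stow the steel dissecting set for the wash-up

### The job

Pack the reusable steel dissecting set into the blue wash-up tray: nest the two loose solid steel kidney dishes on the one already standing in the tray, each turned so that its outline matches and it sits fully home, then put the perforated steel drainer on top of the stack the same way, and last lay the steel forceps flat inside the drainer. The white plastic kidney dish and the green plastic tweezers are throw-aways that look alike but do not belong: leave them where they are, and do not disturb the amber bottle or the pink agar dish.

Things in the scene. Friction and masses are not known exactly. Their poses are not given: they have to be found in the camera images.
- tray: The blue wash-up tray, fixed on the bench: 140 mm (its x) by 216 mm (its y), 20 mm high, floor 4 mm thick, low walls. Origin: centre of its underside.
- base_dish: The steel kidney dish already standing in the tray, lengthwise in it: the stack is built on it and it stays there. Loose, 0.22 kg; shape, size and axes as dish_a. A dish nested the same way round drops in until its shoulder rests on the rim below, its origin then 12 mm above the lower one's, about 2 mm of play; turned end for end it does not go in.
- dish_a: Loose solid steel kidney dish, 164 x 80 mm, 30 mm high, 0.14 kg. Origin: underside, mid-waist; x along its length, +y to the bulging side; both lobes bend to -y. Collar from 18 mm (level shoulder) to 30 mm (rim), 68 mm across the waist along y, with flat sides there 22 mm long: grasp here. Below it a tub tapers from 57 mm to 44 mm across.
- dish_b: A second loose solid steel kidney dish, in all the same as dish_a; the two may be nested in either order.
- drainer: Perforated steel drainer: shallow kidney tray with many small dark holes, same outline and axes as dish_a (68 mm across the waist), 14 mm high, 0.12 kg. Origin: underside, mid-waist. Collar from 6 mm (shoulder) to 14 mm (rim); flat floor at 8 mm, 62 mm across; a foot rail 56 mm across drops into the dish below. On a dish its origin is 24 mm above that dish's.
- steel_forceps: Bare steel forceps lying flat, 118 mm long (x), 18 mm wide (y, grasp across the legs), 9 mm high, 25 g. Origin on the underside at mid-length. In the drainer they fit lengthwise, either way round, lying 6 to 8 mm to the hollow (-y) side of the drainer's origin.
- white_dish: A throw-away kidney dish of white plastic, the same shape and size as the steel ones. Does not belong in the set: leave it.
- green_tweezers: Throw-away tweezers of green plastic, 116 x 16 x 9 mm, lying flat. Do not belong in the set: leave them.
- amber_bottle: A small amber reagent bottle with black cap, standing, 46 mm across, 85 mm high. Leave it.
- agar_dish: A closed round petri dish with pink agar, 59 mm across, 15 mm high. Leave it.

How it is judged:
At the end, for the whole second after the job is handed in: Both solid steel dishes and, on top, the drainer nested on the base dish in the tray (heights within 4 mm, sideways 10 mm, turn 0.12 rad, tilt 0.08 rad); forceps flat on the drainer's floor (35 mm lengthwise, 28 mm to its hollow and 18 mm to its bulging side); base dish in the tray; all at rest (((horizontal distance between each of dish_a, dish_b and base_dish below 0.01 m and z of dish_a in the frame of base_dish between 0.008 and 0.016 m and angle between the x axis of each of dish_a, dish_b and the x axis of base_dish, either way round below 0.12 rad and angle between each of dish_a, dish_b's own z axis and vertical below 0.08 rad and z of dish_b in the frame of base_dish between 0.02 and 0.028 m) or (horizontal distance between each of dish_b, dish_a and base_dish below 0.01 m and z of dish_b in the frame of base_dish between 0.008 and 0.016 m and angle between the x axis of each of dish_b, dish_a and the x axis of base_dish, either way round below 0.12 rad and angle between each of dish_b, dish_a's own z axis and vertical below 0.08 rad and z of dish_a in the frame of base_dish between 0.02 and 0.028 m)) and horizontal distance between drainer and base_dish below 0.01 m and z of drainer in the frame of base_dish between 0.044 and 0.052 m and angle between the x axis of drainer and the x axis of base_dish, either way round below 0.12 rad and angle between drainer's own z axis and vertical below 0.08 rad and x of steel_forceps in the frame of drainer between -0.035 and 0.035 m and y of steel_forceps in the frame of drainer between -0.028 and 0.018 m and z of steel_forceps in the frame of drainer between 0.004 and 0.014 m and angle between steel_forceps's own z axis and vertical below 0.15 rad and horizontal distance between base_dish and tray below 0.045 m and z of base_dish in the frame of tray between 0.001 and 0.008 m and angle between base_dish's own z axis and vertical below 0.06 rad and linear speed of each of base_dish, dish_a, dish_b, drainer, steel_forceps below 0.02 m/s); the robot touches nothing.
It fails at once if the white plastic dish is moved by more than 25 mm (distance of white_dish from where it was at the start of the episode above 0.025 m).
It fails at once if the green plastic tweezers are moved by more than 25 mm (distance of green_tweezers from where it was at the start of the episode above 0.025 m).
It fails at once if the amber bottle is moved by more than 25 mm or tipped over (distance of amber_bottle from where it was at the start of the episode above 0.025 m or angle between amber_bottle's own z axis and vertical above 0.5 rad).
It fails at once if the agar dish is moved by more than 25 mm (distance of agar_dish from where it was at the start of the episode above 0.025 m).
It also fails if it takes over 106 s, if anything falls off the work surface, if the arm or the gripper's body presses on something with over 40 N, if the wrist force passes 120 N, or if a joint passes its speed limit or range.

### The arm

A 6-joint arm with a two-finger parallel gripper is mounted at the origin on a cart in front of the work surface, level with it; the furniture and walls round the work are solid. World frame = base frame: x ahead of the robot, y to its left, z up, the work surface at z = 0. Lengths are in m, angles in rad, forces in N, time in s.
With the tool pointing down it reaches from about 0.275 to 1 m from the base axis. Payload 8.4 kg.
Tool frame: the origin (TCP) lies on the centre line of the jaws, within the pads' length; the fingertips stand 17 mm ahead of it and the grasp point (between the pads) lies 2 mm behind it (bot.tcp_to_tips is the z of the fingertips in the tool frame, in m); z points along the fingers, y is the line along which they close (so a half turn about z gives the same grasp; the last joint's range is limited). The gripper opens to 85 mm and grips with 20 to 120 N. Pads are 22 mm wide; open, the fingers measure 114 mm over their backs; the gripper's body (76 mm by 85 mm) begins 54 mm behind the grasp point. The pads swing forward as they close: fully open they stand 13 mm farther back than shut.
Start: joints at [1.275, 0.353, 1.633, -0, 1.155, -0.002], TCP at [0.181, 0.598, 0.211] pointing down, gripper open.
Joint ranges: [-2.63, 2.63], [-0.92, 2.1], [0.06, 2.66], [-1.3, 4.44], [0, 2.69], [-3.02, 3.02]. Speed limits (rad/s): [2.22, 2.22, 2.79, 3.14, 3.14, 3.14].

### API

Orientations are given as a unit quaternion [x, y, z, w].
In Python, from workcell import bot, hand, kinematics, get_obs, vision, hand_in gives the robot as it stands. The module is installed in compiled form; this text tells all that it offers. Calls block until the motion is done:
- bot.reach(position, orientation): joint-space move of the TCP to a pose.
- bot.servo_line(position, ori=None, velocity=0.15): straight line of the TCP; ori=None keeps the orientation; velocity is the mean speed in m/s.
- bot.goto_joints(angles): joint-space move.
- hand.move_gripper(opening, strength=None): finger opening in m; strength is the grip in N (None keeps the last); returns when the fingers have stopped.
- bot.dwell(seconds).
- kinematics.solve_ik(position, orientation): joint angles nearest the present ones, or None.
- get_obs(): the state.
- vision.read_camera(name): name is "scene" or "top" or "wrist"; returns a dict with "frame" (420x560x3 uint8, red, green, blue), "intrinsics" (3x3 intrinsics, pixels), "view" (4x4, takes a point from world to camera coordinates). Camera axes: x right, y down, z forward; pixel columns grow to the right and rows downward; lengths in m; the calibration is good to about 2 mm. The wrist camera is an equidistant fisheye: a pixel r from the principal point sees the ray r / f radians off the axis. A picture is of the moment at which its call begins. There is no depth.
A pose or a line that the arm cannot do raises bot.IKError and nothing moves.
- hand_in(): hands the job in; it is judged then, once.
The state is a dict: "time_s": time; "joint_pos": joint angles; "joint_vel": joint speeds; "joint_efforts": joint torques, N m; "position": TCP position; "orientation": TCP orientation; "wrist_force": force on the tool from outside, world axes, zero at the start; "ft_torque": the same for the moment, N m; "gripper_width": finger opening in m; "grip_force": force on a finger pad.
Only numpy, scipy, OpenCV 4.12 (cv2) and the standard library are available. Lean on these libraries where they do the work, as an engineer would, in place of code of your own. Each camera call takes 0.05 s, during which the arm holds its last target. There are 200 camera calls.

## Working session

There is one attempt and no reset: what is moved stays moved. The work goes in short steps, each a Python script; the robot and the scene stay as the last script left them, time stands still between calls to the robot, and variables do not carry over. Pictures are saved under pics/ and viewed, at most 14 in all, crops included, and the job is handed in when it is done.

```bash
mkdir -p pics && python3 - <<'E'
from workcell import bot, hand, kinematics, get_obs, vision
import cv2, numpy as np, pickle
d={}
for n in ("top","scene","wrist"):
    c=vision.read_camera(n); d[n]=c
    cv2.imwrite(f"pics/{n}0.png",c["frame"][:,:,::-1])
    V=np.array(c["view"]); print(n,np.round(c["intrinsics"],1).tolist(),"pos",np.round(-V[:3,:3].T@V[:3,3],3),"fwd",np.round(V[2,:3],3))
pickle.dump(d,open("cams0.pkl","wb"))
o=get_obs();print(o["position"],o["orientation"],o["gripper_width"],o["time_s"],bot.tcp_to_tips)
E
```

```text
top [[466.6, 0.0, 280.4], [0.0, 466.6, 213.5], [0.0, 0.0, 1.0]] pos [0.353 0.012 1.359] fwd [ 0.125 -0.012 -0.992]
scene [[475.5, 0.0, 275.5], [0.0, 475.5, 210.6], [0.0, 0.0, 1.0]] pos [-0.02  -0.913  1.094] fwd [ 0.371  0.62  -0.691]
wrist [[325.2, 0.0, 279.4], [0.0, 325.2, 206.7], [0.0, 0.0, 1.0]] pos [0.109 0.62  0.374] fwd [ 0.283 -0.087 -0.955]
[0.1808986  0.59786906 0.21002813] [ 1.46351238e-01  9.89232555e-01 -5.12125334e-04 -6.62730448e-05] 0.08541409137016573 0.15 0.017
```

View pics/top0.png

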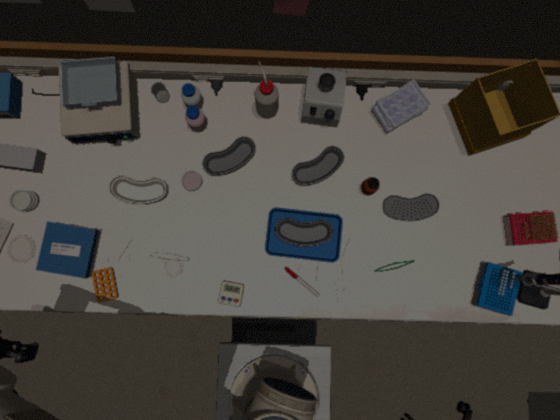

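View pics/scene0.png

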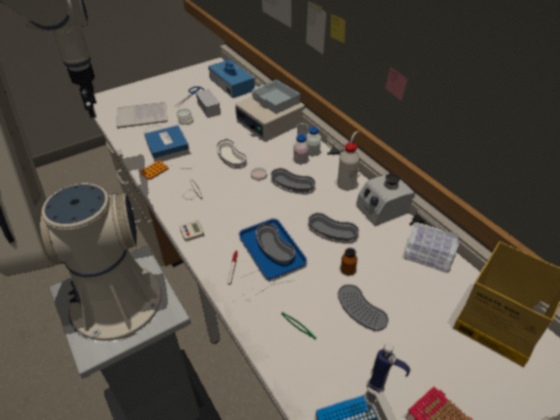

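```bash
python3 - <<'E'
import pickle,cv2,numpy as np
d=pickle.load(open("cams0.pkl","rb"))
f=d["top"]["frame"][:,:,::-1]
a=f[125:305,100:300]; b=f[125:305,250:450]
g=np.hstack([cv2.resize(a,None,fx=2,fy=2,interpolation=3),cv2.resize(b,None,fx=2,fy=2,interpolation=3)])
s=d["scene"]["frame"][130:350,140:400,::-1]
cv2.imwrite("pics/crop1.png",np.clip(g*1.3,0,255).astype(np.uint8))
E
```

```text
(no output)
```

View pics/crop1.png

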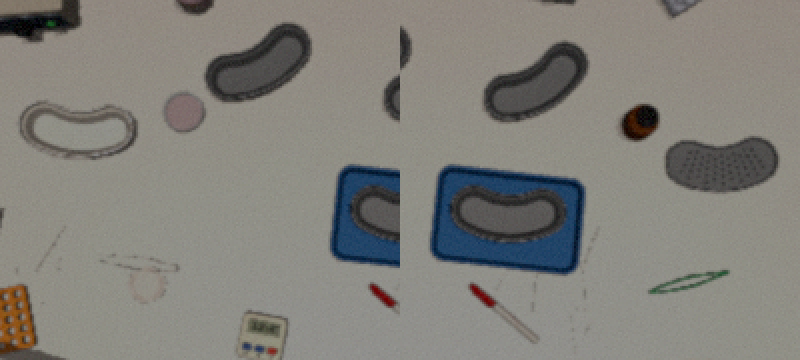

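Top view: base dish at (304,233) in the blue tray, steel dishes at (230,156) and (318,166), drainer at (411,207), faint steel forceps at about (169,257). Hollow sides all face up (+x). White dish (139,190), green tweezers (394,266), bottle (370,186) and agar (192,181) are to be left alone. Next: close wrist views, two camera places per object.

```bash
cat > h.py <<'E'
from workcell import bot, hand, kinematics, get_obs, vision, hand_in
import cv2, numpy as np, pickle
from scipy.spatial.transform import Rotation as R
def ray(c,uv,fish):
    K=np.array(c["intrinsics"]);V=np.array(c["view"]);uv=np.atleast_2d(np.asarray(uv,float))
    p=np.c_[(uv[:,0]-K[0,2])/K[0,0],(uv[:,1]-K[1,2])/K[1,1]]
    if fish:
        r=np.linalg.norm(p,axis=1)+1e-12
        d=np.c_[p*(np.sin(r)/r)[:,None],np.cos(r)]
    else: d=np.c_[p,np.ones(len(p))]
    return -V[:3,:3].T@V[:3,3], d@V[:3,:3]
def plane(c,uv,z,fish=True):
    o,d=ray(c,uv,fish); return (o+d*((z-o[2])/d[:,2])[:,None])[:,:2]
def proj(c,P,fish=True):
    K=np.array(c["intrinsics"]);V=np.array(c["view"]);q=V[:3,:3]@np.asarray(P)+V[:3,3]
    n=np.hypot(q[0],q[1]); s=np.arctan2(n,q[2])/(n+1e-12) if fish else 1/q[2]
    return np.array([K[0,0]*q[0]*s+K[0,2],K[1,1]*q[1]*s+K[1,2]])
def meet(c1,u1,c2,u2,f1=True,f2=True):
    o1,d1=ray(c1,u1,f1);o2,d2=ray(c2,u2,f2);d1=d1[0];d2=d2[0]
    s=np.linalg.lstsq(np.c_[d1,-d2],o2-o1,rcond=None)[0]
    a,b=o1+s[0]*d1,o2+s[1]*d2
    return (a+b)/2,np.linalg.norm(a-b)
def quat(psi):   # tool down, tool y (closing line) at world angle psi
    y=np.array([np.cos(psi),np.sin(psi),0]);z=np.array([0,0,-1.]);return R.from_matrix(np.c_[np.cross(y,z),y,z]).as_quat()
def toolx(psi): return np.array([np.sin(psi)*-1,np.cos(psi)])
def outline(c,kind,near,tray=False):
    """largest-fitting contour round pixel 'near'; returns contour pixels"""
    f=c["frame"]; hsv=cv2.cvtColor(f,cv2.COLOR_RGB2HSV)
    g=cv2.GaussianBlur(hsv,(3,3),0)
    if tray: m=(g[...,1]<75)
    else:
        x,y=np.round(near).astype(int); w=g[max(0,y-110):y+110,max(0,x-110):x+110,2]
        t,_=cv2.threshold(w,0,255,cv2.THRESH_OTSU); m=(g[...,2]<t+8)
    m=cv2.morphologyEx(m.astype(np.uint8)*255,cv2.MORPH_OPEN,np.ones((3,3)))
    cs,_=cv2.findContours(m,cv2.RETR_EXTERNAL if not tray else cv2.RETR_CCOMP,cv2.CHAIN_APPROX_NONE)
    best=[k for k in cs if cv2.contourArea(k)>600 and cv2.pointPolygonTest(k,(float(near[0]),float(near[1])),False)>0]
    return min(best,key=cv2.contourArea)[:,0,:] if best else None
def kidney(P):
    """P metric outline -> origin (mid-waist), yaw of dish x, length, width, waist"""
    P=P.astype(np.float32);(cx,cy),(w,h),a=cv2.minAreaRect(P*1000)
    L,W=max(w,h),min(w,h);yaw=np.radians(a if w>h else a+90);c=np.array([cx,cy])/1000
    area=cv2.moments((P*1000).reshape(-1,1,2)); g=np.array([area["m10"],area["m01"]])/area["m00"]/1000
    y=np.array([-np.sin(yaw),np.cos(yaw)])
    def waist(y):
        x=np.array([y[1],-y[0]]);q=np.c_[(P-c)@x,(P-c)@y];k=q[np.abs(q[:,0])<.009]
        return np.median(k[k[:,1]<0,1]),np.median(k[k[:,1]>0,1])
    lo,hi=waist(y)
    if -lo>hi: y=-y;lo,hi=waist(y)   # bulge side reaches the box, hollow side does not
    return c+y*(lo+hi)/2, np.arctan2(-y[0],y[1]),L,W,(hi-lo)*1000
E
python3 - <<'E'
from h import *
d=pickle.load(open("cams0.pkl","rb"))
for n,uv,tr,z in (("a",(230,156),0,.027),("b",(318,166),0,.027),("dr",(411,207),0,.012),("base",(304,233),1,.031)):
    k=outline(d["top"],n,uv,tr)
    o,yaw,L,W,wa=kidney(plane(d["top"],k,z,False)); print(n,o.round(4),round(yaw,3),round(L),round(W),round(wa))
for n,uv in (("forceps",(169,257)),("agar",(192,181)),("bottle",(370,186)),("tweez",(394,266)),("white",(139,190))): print(n,plane(d["top"],uv,.005,False).round(3))
E
```

```text
a [0.6756 0.1455] 2.107 166 85 72
b [ 0.6561 -0.1139] 2.115 171 81 69
dr [ 0.5476 -0.3856] 1.662 169 80 66
base [ 0.4633 -0.0724] 1.545 161 76 63
forceps [[0.387 0.313]]
agar [[0.611 0.258]]
bottle [[ 0.614 -0.267]]
tweez [[ 0.381 -0.338]]
white [[0.58  0.412]]
```

```bash
cat >> h.py <<'E'
def look(P,psi,shift,z=.2):
    p=np.asarray(P)-toolx(psi)*(.075+shift); bot.reach([*p,z],quat(psi)); return vision.read_camera("wrist")
def measure(P,psi,kind,h,tray=False,z=.2,save=None):
    """two wrist views either side of overhead; height by triangulation of outline centres"""
    cs=[look(P,psi,s,z) for s in (-.05,.05)]; out=[];ks=[]
    if save: pickle.dump(cs,open(save+".pkl","wb")); [cv2.imwrite(f"pics/{save}_{i}.png",c["frame"][:,:,::-1]) for i,c in enumerate(cs)]
    for c in cs:
        k=outline(c,kind,proj(c,[*P,h]),tray)
        if k is None: print("no outline");return None
        out.append(kidney(plane(c,k,h)))
    uv=[proj(c,[*o[0],h]) for c,o in zip(cs,out)]
    X,gap=meet(cs[0],uv[0],cs[1],uv[1])
    for o in out: print(kind,o[0].round(4),round(o[1],3),*np.round(o[2:],1))
    print(" triangulated",X.round(4),"gap",round(gap,4),"t",get_obs()["time_s"])
    return (out[0][0]+out[1][0])/2,(out[0][1]+out[1][1])/2
E
python3 - <<'E'
from h import *
print(get_obs()["time_s"])
cs=[look((.387,.313),0.15,s) for s in (-.05,.05)]
pickle.dump(cs,open("forc.pkl","wb"));print(get_obs()["time_s"])
f=np.hstack([c["frame"] for c in cs])[:,:,::-1]
cv2.imwrite("pics/forc.png",cv2.resize(f,(800,300),interpolation=cv2.INTER_AREA)); cv2.imwrite("pics/forc0.png",f[:,:560])
for c in cs: print(proj(c,[.387,.313,.005]).round())
r=measure((.6756,.1455),2.107-np.pi/2,"a",.03,save="a")
E
```

```text
0.15
2.1333
[279. 155.]
[278.  65.]
a [0.5235 0.0479] 0.25 531.4 395.1 177.7
a [ 0.8071 -0.0401] 0.525 1578.6 931.9 587.4
 triangulated [0.6721 0.1785 0.4404] gap 0.0805 t 3.8333
```

View pics/forc0.png

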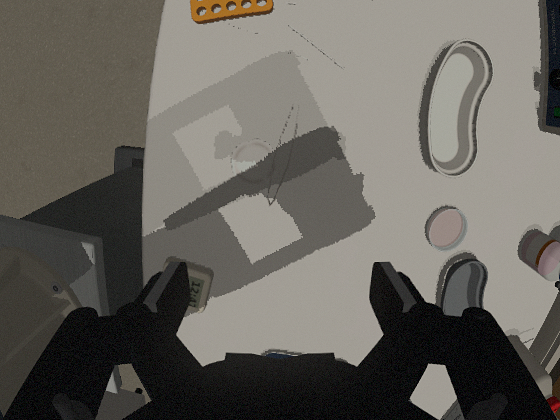

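View pics/a_0.png

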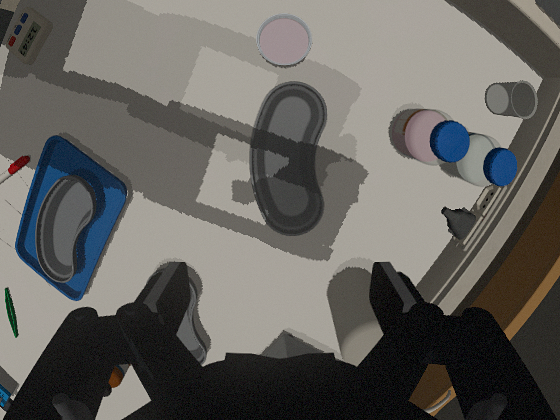

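The shadow of the arm covers both objects: forceps at (282,155), running from (293,107) to (270,205); dish a at (288,158). The brightness threshold fails there, so I'll check whether the warm/neutral colour ratio separates steel from table.

```bash
python3 - <<'E'
from h import *
cs=pickle.load(open("a.pkl","rb")); f=cs[0]["frame"].astype(float)
for n,(u,v) in dict(lit=(380,230),shadow=(230,100),dark=(200,120),rimlit=(290,88),floorlit=(300,105),floorsh=(290,150),rim_sh=(262,150),rimdk=(300,225)).items():
    p=f[v-2:v+3,u-2:u+3].reshape(-1,3).mean(0);print(n,p.round(),round(p[0]/p[2],3))
b=cv2.GaussianBlur(f,(5,5),0);r=b[...,0]/(b[...,2]+1)
f2=pickle.load(open("forc.pkl","rb"))[0]["frame"].astype(float);b2=cv2.GaussianBlur(f2,(3,3),0);r2=b2[...,0]/(b2[...,2]+1)
s=lambda r:np.clip((r-.85)/.4*255,0,255).astype(np.uint8)
cv2.imwrite("pics/ratio.png",cv2.resize(np.hstack([s(r)[60:260,200:400],s(r2)[60:260,180:380]]),None,fx=2,fy=2))
E
```

```text
lit [168. 164. 155.] 1.082
shadow [167. 163. 154.] 1.082
dark [81. 78. 74.] 1.094
rimlit [72. 72. 72.] 1.011
floorlit [98. 98. 97.] 1.011
floorsh [47. 47. 47.] 1.009
rim_sh [55. 56. 55.] 0.999
rimdk [54. 55. 53.] 1.023
```

View pics/ratio.png

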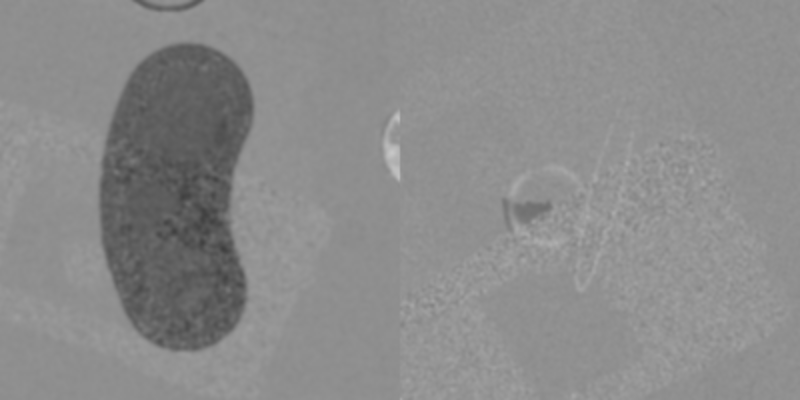

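The ratio mask separates the steel dish cleanly. The thin V shape at (282,155) is warm-toned, so I'll check its size and look closer before trusting it as the forceps.

```bash
python3 - <<'E'
import re
s=open("h.py").read()
i=s.index('    f=c["frame"]; hsv');j=s.index('    m=cv2.morphologyEx')
s=s[:i]+'''    b=cv2.GaussianBlur(c["frame"].astype(np.float32),(5,5),0); r=b[...,0]/(b[...,2]+1)
    m=(r<1.05)&(r>.85)
'''+s[j:]
s=s.replace("np.ones((3,3)))","np.ones((5,5)))")
open("h.py","w").write(s)
E
python3 - <<'E'
from h import *
cs=pickle.load(open("a.pkl","rb"))
for c in cs:
    for n,P,t in (("a",(.6756,.1455,.03),0),("base",(.463,-.072,.034),1)):
        k=outline(c,n,proj(c,P),t)
        if k is not None:
            o=kidney(plane(c,k,P[2]));print(n,o[0].round(4),round(o[1],3),*np.round(o[2:],1))
fs=pickle.load(open("forc.pkl","rb"))
p=plane(fs[0],[(293,107),(270,205)],.005);print(p.round(3),np.linalg.norm(p[0]-p[1]))
A=fs[0]["frame"][90:225,210:340,::-1];B=fs[1]["frame"][10:145,210:340,::-1]
g=cv2.resize(np.hstack([A,B]),None,fx=3,fy=3,interpolation=3);cv2.imwrite("pics/fz.png",cv2.convertScaleAbs(g,alpha=1.3))
E
```

```text
a [0.6789 0.1455] 2.1 165.2 78.1 66.7
base [ 0.4668 -0.0709] 1.545 167.6 78.6 66.3
a [0.6817 0.14  ] 2.097 152.0 78.8 67.6
base [ 0.4676 -0.072 ] 1.549 165.5 80.4 67.8
[[0.394 0.369]
 [0.386 0.254]] 0.11439452919382768
```

View pics/fz.png

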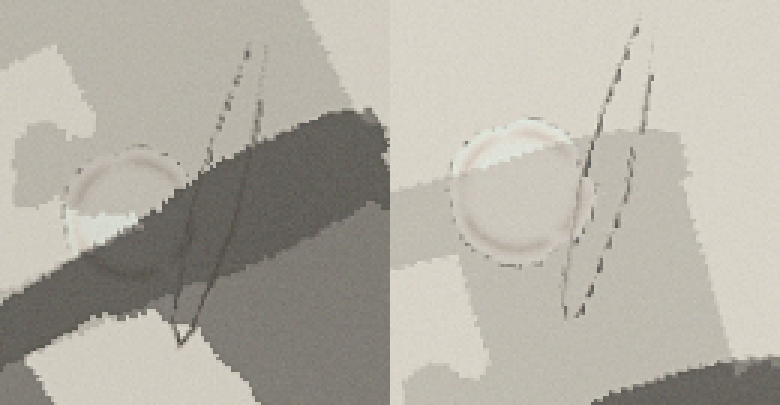

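The V is about 114 mm long, lens-shaped and 17 mm wide, so it is the forceps; the ring next to it is separate. In the wrist view the fingertips look further back than stated, so I'll do a touch test on clear table at 68 mm opening and re-measure dish a with better offsets.

```bash
sed -i 's/for s in (-.05,.05)\]; out/for s in (-.08,-.02)]; out/' h.py && python3 - <<'E'
from h import *
bot.reach([.5,.17,.06],quat(0)); hand.move_gripper(.068,20); bot.servo_line([.5,.17,.021]); bot.dwell(.15)
f0=np.array(get_obs()["wrist_force"]);print(f0.round(2),get_obs()["gripper_width"],get_obs()["position"][2],get_obs()["time_s"])
z=.021
while z>.003:
    z-=.0015; bot.servo_line([.5,.17,z],velocity=.02); o=get_obs(); df=np.array(o["wrist_force"])-f0
    print(round(z,4),round(o["position"][2],4),df.round(1),o["gripper_width"].__round__(4))
    if abs(df[2])>4: break
bot.servo_line([.5,.17,.06],velocity=.3); hand.move_gripper(.085)
r=measure((.679,.145),2.10-np.pi/2,"a",.03,save="a2"); print(r)
E
```

```text
[ 0.77 -0.73 -0.06] 0.06813158593950133 0.021867146719827757 5.8917
0.0195 0.0199 [-0.8 -0.  -0.3] 0.0681
0.018 0.018 [-1.   0.3 -0.5] 0.0679
0.0165 0.0164 [-0.8  1.   0.4] 0.0683
0.015 0.0149 [-0.5  0.8  0.3] 0.0679
0.0135 0.0134 [-0.7  0.7  0.4] 0.0677
0.012 0.0119 [-0.3  0.6 -0.2] 0.0685
0.0105 0.0104 [-1.1  0.8 -0.1] 0.068
0.009 0.0089 [-1.   0.5 -0.2] 0.0684
0.0075 0.0074 [-1.2  0.5  1. ] 0.0682
0.006 0.0059 [-0.4  0.6 -0.2] 0.0677
0.0045 0.0044 [-1.2  1.1  1.2] 0.0679
0.003 0.0029 [-0.6  0.3 -0.1] 0.0681
0.0015 0.0014 [-0.2  1.1 -0.2] 0.0683
a [0.6786 0.1453] 2.1 163.8 79.0 66.6
a [0.6789 0.1456] 2.096 165.6 78.8 66.2
 triangulated [0.6787 0.1456 0.0307] gap 0.0004 t 11.15
(array([0.67872035, 0.14546597]), np.float64(2.097712435715539))
```

No contact even at TCP z = 1 mm, so at this opening the tips sit well behind the stated 17 mm, as the wrist picture suggested. Dish a is measured well (rim 30.7 mm, gap 0.4 mm). I'll carry the touch test on until it contacts.

```bash
python3 - <<'E'
from h import *
print("tips attr",bot.tcp_to_tips)
bot.reach([.5,.17,.04],quat(0)); hand.move_gripper(.068,20); bot.servo_line([.5,.17,.002]); bot.dwell(.1)
c=vision.read_camera("wrist");cv2.imwrite("pics/touch.png",c["frame"][:,:,::-1])
print("TCP,tip px",proj(c,[.5,.17,.002]).round(),proj(c,[.5+.034,.17+.011,.0]).round())
f0=np.array(get_obs()["wrist_force"]);z=.002
while z>-.045:
    z-=.0015; bot.servo_line([.5,.17,z],velocity=.03); o=get_obs(); df=np.array(o["wrist_force"])-f0
    if abs(df[2])>3 or abs(o["position"][2]-z)>.0008: print(round(z,4),o["position"].round(4),df.round(1)); break
print(z,df.round(1),get_obs()["time_s"])
bot.servo_line([.5,.17,.06],velocity=.3)
E
```

```text
tips attr 0.017
TCP,tip px [278. 249.] [339. 229.]
-0.028 [ 0.5002  0.1701 -0.0278] [-0.  -0.4  4.1]
-0.028000000000000008 [-0.  -0.4  4.1] 18.075
```

View pics/touch.png

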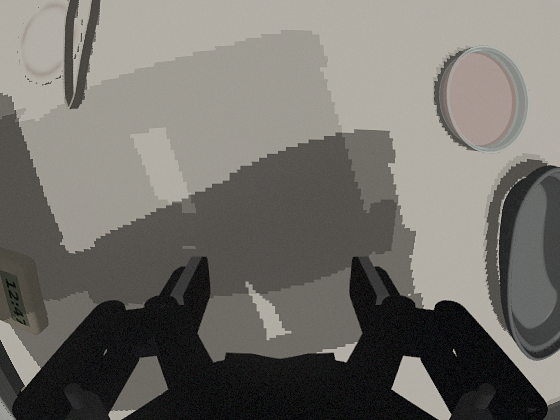

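Contact came at TCP z ≈ -28 mm, so at 68 mm opening the tips are about 27.5 mm behind the reported TCP; the picture shows them at (205,258) and (355,258), symmetric about the jaw centre line. I'll use that measured offset, measure the base, then pick dish a by its collar.

```bash
cat >> h.py <<'E'
TIP=.0275   # measured: fingertips stand this much above the reported TCP at 68 mm opening
def fz(): return float(np.mean([get_obs()["wrist_force"][2] for _ in range(3)]))
def pick(P,yaw,ztip,width,grip=60,openw=.085,tip=TIP,lift=.1):
    psi=yaw-np.pi/2;P=np.asarray(P);z=ztip-tip
    hand.move_gripper(openw); bot.reach([*P,z+.06],quat(psi)); bot.servo_line([*P,z],velocity=.12)
    hand.move_gripper(width-.01,grip); o=get_obs(); print("grip",o["gripper_width"],o["grip_force"],"F",o["wrist_force"].round(1),o["position"].round(4))
    bot.servo_line([*P,z+lift],velocity=.2); o=get_obs();print("lifted",o["gripper_width"].round(4),o["grip_force"],round(o["time_s"],1))
def place(P,yaw,ztip,tip=TIP,above=.09,near=.012,step=.0015,stop=6,openw=.085):
    psi=yaw-np.pi/2;P=np.asarray(P);z=ztip-tip
    bot.reach([*P,z+above],quat(psi)); bot.servo_line([*P,z+near],velocity=.15); bot.dwell(.15)
    f0=np.array(get_obs()["wrist_force"]);zz=z+near
    while zz>z+1e-5:
        zz=max(z,zz-step); bot.servo_line([*P,zz],velocity=.03); df=np.array(get_obs()["wrist_force"])-f0
        if np.abs(df).max()>2.5: print(" dz",round((zz-z)*1000,1),df.round(1))
        if df[2]>stop: break
    print("stopped mm above target",round((zz-z)*1000,1),"t",round(get_obs()["time_s"],1)); return zz
def release(P,zz,openw=.085,up=.09):
    hand.move_gripper(openw); bot.servo_line([*P,zz+up],velocity=.25)
E
python3 - <<'E'
from h import *
hand.move_gripper(.085)
b=measure((.467,-.0715),1.547,"base",.034,True,save="base"); pickle.dump(b,open("b.pkl","wb"))
pick((.6787,.1455),2.098,.0195,.068)
E
```

```text
base [ 0.4644 -0.0733] 1.546 162.4 77.0 65.5
base [ 0.4649 -0.0735] 1.546 163.0 75.6 65.2
 triangulated [ 0.465  -0.0734  0.0312] gap 0.0002 t 21.05
grip 0.06613815694114368 67.59458541870117 F [ 0.1 -0.3  6.3] [ 0.6799  0.1457 -0.0064]Traceback (most recent call last):
  File "<stdin>", line 4, in <module>
  File "h.py", line 67, in pick
    bot.servo_line([*P,z+lift],velocity=.2); o=get_obs();print("lifted",o["gripper_width"].round(4),o["grip_force"],round(o["time_s"],1))
                                                                        ^^^^^^^^^^^^^^^^^^^^^^^^
AttributeError: 'float' object has no attribute 'round'
```

```bash
sed -i 's/o\["gripper_width"\].round(4)/round(o["gripper_width"],4)/' h.py && python3 - <<'E'
from h import *
o=get_obs();print(o["position"].round(4),o["gripper_width"],o["grip_force"],o["wrist_force"].round(1),o["time_s"])
# base again, same tool yaw as will be used for placing, while holding dish high (view from the side, dish out of the way)
psi=1.546-np.pi/2
c=look((.465,-.0735),psi,-.03,z=.15)
pickle.dump(c,open("held.pkl","wb"));cv2.imwrite("pics/held.png",c["frame"][:,:,::-1])
k=outline(c,"base",proj(c,[.465,-.0735,.034]),True)
if k is not None:
    r=kidney(plane(c,k,.034));print(r)
print(get_obs()["position"].round(4),get_obs()["time_s"])
E
```

```text
[0.678  0.1454 0.0912] 0.0664175342566339 67.00968861579895 [ 0.2 -0.2 -2.5] 24.1167
(array([ 0.2536896 , -0.34424072]), np.float64(-2.9995722980578337), 800.4781494140625, 510.5702209472656, np.float64(149.66519501511192))
[ 0.465  -0.118   0.1499] 25.4667
```

View pics/held.png

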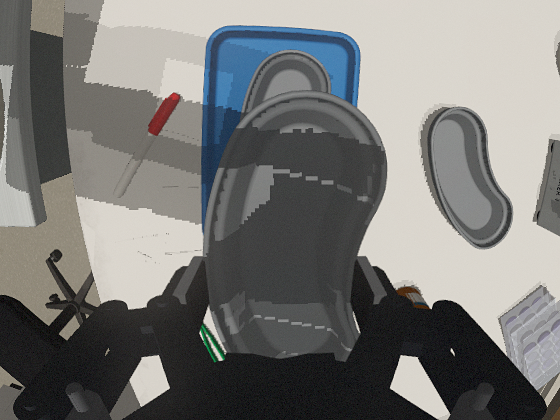

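The dish hangs level with its lobe end at (308,90); the base's lobe end is visible at (289,51). I'll use these two ends in the same picture to check the lengthwise alignment, then place.

```bash
python3 - <<'E'
from h import *
c=pickle.load(open("held.pkl","rb"));f=c["frame"].astype(np.float32)
b=cv2.GaussianBlur(f,(3,3),0);r=b[...,0]/(b[...,2]+1);m=(r>.8)&(r<1.06)
for u in range(265,330,6):
    print(u,[v for v in range(35,120) if m[v,u]!=m[v-1,u]][:6],end=" ")
print()
yaw=1.546;x=np.array([np.cos(yaw),np.sin(yaw)]);y=np.array([-x[1],x[0]])
b0=np.array([.4647,-.0734]);t0=np.array([.465,-.118])
for n,uv,z,o in (("base",(289,51),.034,b0),("held",(308,90.5),.188,t0),("heldR",(386,150),.188,t0),("baseR",(328,85),.034,b0)):
    p=plane(c,uv,z)[0]-o;print(n,p@x,p@y)
E
```

```text
265 [59] 271 [55] 277 [52] 283 [51] 289 [50] 295 [50] 301 [51] 307 [54] 313 [57] 319 [62] 325 [70] 
base 0.08146157758828633 -0.009893472916425259
held 0.0826217697535541 -0.011071751336679009
heldR 0.06017743705157261 -0.04312455626035389
baseR 0.052411030932686106 -0.04311162910185665
```

```bash
python3 - <<'E'
from h import *
P=(.4647,-.0734)
zz=place(P,1.546,.0365,above=.08)
o=get_obs();print(o["position"].round(4),o["wrist_force"].round(1),o["time_s"])
E
```

```text
dz 0.0 [-3.3 -0.9  9.7]
stopped mm above target 0.0 t 28.6
[ 0.4649 -0.0734  0.0095] [-3.4 -0.9  9.2] 28.6167
```

Contact came exactly at the expected seated height. Release, then measure and pick dish b.

```bash
python3 - <<'E'
from h import *
P=(.4647,-.0734)
release(P,get_obs()["position"][2],up=.12)
b=measure((.4647,-.0734),1.546-np.pi/2,"nestA",.046,True,save="nest1")
r=measure((.656,-.114),2.115-np.pi/2,"b",.03,save="bb")
if r and abs(r[0][0]-.656)<.012 and abs(r[0][1]+.114)<.012: pick(r[0],r[1],.0195,.068)
o=get_obs();print(o["position"].round(4),o["time_s"])
E
```

```text
nestA [ 0.4646 -0.0735] 1.548 163.8 76.1 64.7
nestA [ 0.4644 -0.0735] 1.553 162.6 76.8 64.9
 triangulated [ 0.4645 -0.0735  0.0462] gap 0.0002 t 30.4167
b [ 0.6578 -0.115 ] 2.116 163.7 78.5 67.7
b [ 0.6583 -0.1153] 2.121 164.4 78.2 66.6
 triangulated [ 0.6582 -0.1155  0.0277] gap 0.0003 t 31.65
grip 0.06650818086168672 67.47995495796204 F [-0.4 -0.3  5.8] [ 0.6592 -0.1154 -0.0063]
lifted 0.0663 66.9861352443695 34.1
[ 0.6574 -0.115   0.0913] 34.15
```

Dish a is nested: rim at 46.2 mm against 46 expected, position matches the base. Now place b, then measure and pick the drainer.

```bash
python3 - <<'E'
from h import *
P=(.4646,-.0734)
zz=place(P,1.548,.0482,above=.08)
o=get_obs();print(o["position"].round(4),o["wrist_force"].round(1))
if zz-(.0482-TIP)<.002:
    release(P,o["position"][2],up=.1)
    measure(P,1.548-np.pi/2,"nestB",.058,True,save="nest2")
    r=measure((.5476,-.3856),1.662-np.pi/2,"dr",.014,save="dr")
print(get_obs()["time_s"])
E
```

```text
dz 0.0 [-3.9  0.3 15.1]
stopped mm above target 0.0 t 37.7
[ 0.4648 -0.0734  0.0216] [-4.5  0.2 14.1]
nestB [ 0.4646 -0.073 ] 1.552 162.5 76.5 64.4
nestB [ 0.4648 -0.0732] 1.548 163.5 76.3 65.2
 triangulated [ 0.4647 -0.0733  0.0568] gap 0.0002 t 39.45
dr [ 0.5482 -0.3874] 1.637 165.2 78.8 67.4
dr [ 0.5486 -0.3876] 1.647 164.4 78.3 67.4
 triangulated [ 0.5484 -0.3876  0.013 ] gap 0.0004 t 40.9333
40.9333
```

```bash
python3 - <<'E'
from h import *
pick((.5484,-.3875),1.642,.0068,.068)
P=(.4647,-.0733)
zz=place(P,1.549,.0068+.0012+.052,above=.05)
o=get_obs();print(o["position"].round(4),o["wrist_force"].round(1),o["gripper_width"],o["time_s"])
E
```

```text
grip 0.06582347219629724 66.3471257686615 F [-1.2  1.3  5.7] [ 0.5493 -0.3882 -0.0189]
lifted 0.0661 66.86943411827087 43.5
 dz 0.0 [-3.6  1.2 10.8]
stopped mm above target 0.0 t 47.3
[ 0.4649 -0.0733  0.033 ] [-3.1  0.6  8.9] 0.06579369571536628 47.275
```

```bash
python3 - <<'E'
from h import *
P=(.4647,-.0733)
release(P,get_obs()["position"][2],up=.09)
measure(P,1.549-np.pi/2,"nestD",.066,True,save="nest3")
cs=[look((.390,.312),-.07,s,z=.13) for s in (-.08,-.02)]
pickle.dump(cs,open("forc2.pkl","wb"));print(get_obs()["time_s"])
im=[]
for c in cs:
    u,v=proj(c,[.39,.312,.005]).round().astype(int); print(u,v); v0=max(0,v-90);im.append(cv2.resize(c["frame"][v0:v0+200,u-65:u+65,::-1],None,fx=3,fy=3,interpolation=3)); print("crop origin",u-65,v0)
cv2.imwrite("pics/forc2.png",cv2.convertScaleAbs(np.hstack(im),alpha=1.3))
E
```

```text
nestD [ 0.4647 -0.0721] 1.554 162.7 76.4 64.7
nestD [ 0.465  -0.0729] 1.558 163.2 76.8 65.4
 triangulated [ 0.4648 -0.0731  0.0624] gap 0.0003 t 48.975
51.1
278 197
crop origin 213 107
278 131
crop origin 213 41
```

View pics/forc2.png

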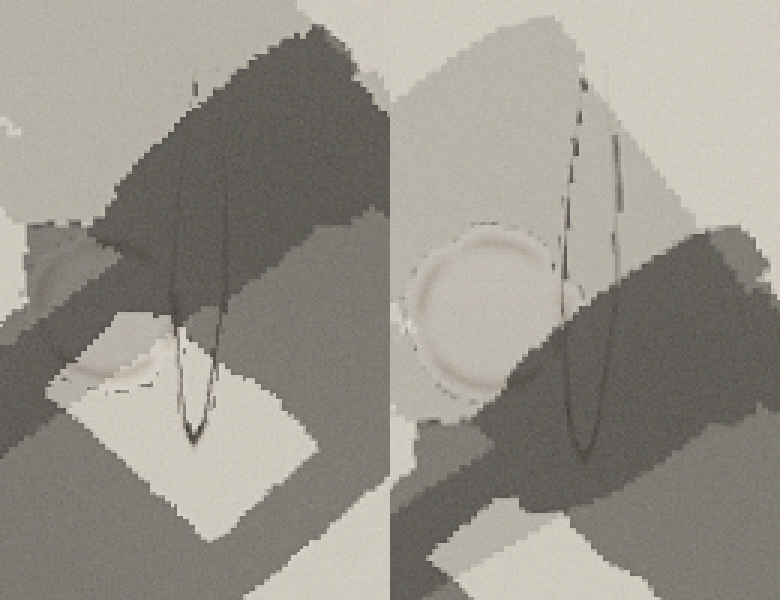

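View 1 (crop origin 213,107): forceps' closed end at (278,254), top of left leg (278,134), legs at row 197 at u = 270.7 and 288.7. View 2: closed end (278,194), left leg top (277.3,67), legs at row 124 at u = 271.3 and 288.7. The nested drainer's position matches.

```bash
python3 - <<'E'
from h import *
a,b=pickle.load(open("forc2.pkl","rb"))
print("closed",meet(a,(278,254.3),b,(278,194.3)));print("top",meet(a,(278,133.7),b,(277.3,67)))
for c,pts in ((a,[(278,254.3),(278,133.7),(285.7,130),(270.7,197),(288.7,197)]),(b,[(278,194.3),(277.3,67),(285,63),(271.3,124.3),(288.7,124.3)])):
    print(plane(c,pts,.006).round(4).tolist())
# check drainer tilt: rim outline ends from nest3
cs=pickle.load(open("nest3.pkl","rb"))
for h in (.062,.066): print([ (lambda o:(o[0].round(4),round(o[2]),round(o[3],1)))(kidney(plane(c,outline(c,"d",proj(c,[.4647,-.0733,.066]),True),h))) for c in cs])
k=[outline(c,"d",proj(c,[.4647,-.0733,.066]),True) for c in cs]
x=np.array([np.cos(1.55),np.sin(1.55)])
for s in (1,-1):
    uv=[q[np.argmax(s*(plane(c,q,.066)@x))] for c,q in zip(cs,k)]
    print("end",s,uv,meet(cs[0],uv[0],cs[1],uv[1]))
E
```

```text
closed (array([0.385472  , 0.25363119, 0.00438118]), np.float64(0.0002562586100222699))
top (array([ 0.39367486,  0.36964241, -0.00169319]), np.float64(0.00011880048290642054))
[[0.3854, 0.2544], [0.3938, 0.3702], [0.4008, 0.373], [0.3829, 0.3128], [0.3994, 0.3117]]
[[0.3856, 0.2541], [0.3936, 0.3686], [0.4005, 0.3718], [0.3845, 0.3181], [0.3998, 0.317]]
[(array([ 0.4647, -0.0732]), 165, 77.5), (array([ 0.465 , -0.0731]), 165, 77.8)]
[(array([ 0.4647, -0.0721]), 163, 76.4), (array([ 0.465 , -0.0729]), 163, 76.8)]
end 1 [array([293, 107], dtype=int32), array([300,  42], dtype=int32)] (array([0.4815605 , 0.00874343, 0.06596642]), np.float64(0.004815483644240513))
end -1 [array([298, 270], dtype=int32), array([299, 216], dtype=int32)] (array([ 0.48165687, -0.1561536 ,  0.06162658]), np.float64(0.002122044948193158))
```

Forceps: about 118 mm long, flat on the table, centre (0.391, 0.313), yaw 1.473. Next: tip offset at about 18 mm opening by touch, and the ring's place and height so the fingers clear it.

```bash
python3 - <<'E'
from h import *
a,b=pickle.load(open("forc2.pkl","rb"))
print("ring",meet(a,(247,209.5),b,(243.7,144.7)), plane(b,[(243.7,144.7),(218,144.7),(269.7,144.7),(243.7,115),(243.7,174)],.005).round(4).tolist())
hand.move_gripper(.018,20)
q=quat(-.098);bot.reach([.49,.18,.03],q); bot.servo_line([.49,.18,-.005],velocity=.15); bot.dwell(.15)
f0=np.array(get_obs()["wrist_force"]);z=-.005
while z>-.04:
    z-=.001; bot.servo_line([.49,.18,z],velocity=.03); o=get_obs(); df=np.array(o["wrist_force"])-f0
    if df[2]>2.5: break
print("contact",round(z,4),o["position"].round(4),df.round(1),o["gripper_width"])
bot.servo_line([.49,.18,.03],velocity=.3);print(get_obs()["time_s"])
E
```

```text
ring (array([0.35902645, 0.30181439, 0.00413138]), np.float64(0.0012452261023999057)) [[0.3585, 0.3019], [0.3352, 0.3041], [0.3817, 0.3], [0.3609, 0.3285], [0.3559, 0.2752]]
contact -0.021 [ 0.4901  0.1801 -0.0205] [-2.8 -2.   8.3] 0.01841750037773323
57.2917
```

```bash
python3 - <<'E'
from h import *
yaw=1.473;C=np.array([.3913,.3128])+.026*np.array([np.cos(yaw),np.sin(yaw)])
pick(C,yaw,.0045,.014,grip=40,openw=.028,tip=.0195)
c=vision.read_camera("wrist");cv2.imwrite("pics/fh.png",c["frame"][:,:,::-1]);print(get_obs()["position"].round(4))
E
```

```text
grip 0.015910038497469622 39.49782729148865 F [ 1.  -1.3  4.4] [ 0.3944  0.3391 -0.0142]
lifted 0.0155 39.02196407318115 59.9
[0.393  0.3381 0.0839]
```

View pics/fh.png

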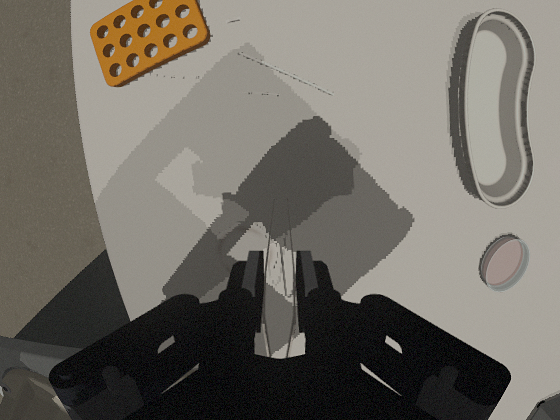

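The forceps are held straight between the pads, legs from (282,195) running down the picture. Lay them in the drainer.

```bash
python3 - <<'E'
from h import *
yaw=1.55;x=np.array([np.cos(yaw),np.sin(yaw)]);y=np.array([-x[1],x[0]])
P=np.array([.4648,-.073])+.026*x-.007*y
zz=place(P,yaw,.060+.0045+.0006,tip=.0195,above=.05,stop=2.5,step=.001)
o=get_obs();print(o["position"].round(4),o["wrist_force"].round(1))
if zz-(.0651-.0195)<.004:
    hand.move_gripper(.024); bot.servo_line([*P,zz+.05],velocity=.1); hand.move_gripper(.085)
    c=look((.4648,-.073),yaw-np.pi/2,-.05,z=.15);cv2.imwrite("pics/end.png",c["frame"][:,:,::-1]);pickle.dump(c,open("end.pkl","wb"))
print(get_obs()["time_s"])
E
```

```text
dz 0.0 [-0.1  0.7  4.4]
stopped mm above target 0.0 t 65.0
[ 0.4725 -0.0472  0.0458] [-0.4  0.2  4. ]
66.9167
```

View pics/end.png

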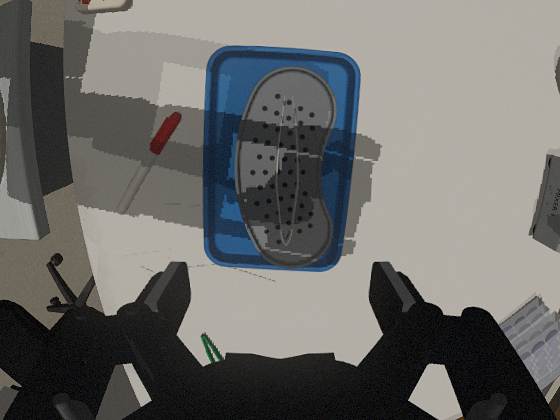

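The forceps lie flat lengthwise inside the drainer, from (285,98) to (288,246), and the stack is centred in the tray. One numeric check, then hand in.

```bash
python3 - <<'E'
from h import *
c=pickle.load(open("end.pkl","rb"));yaw=1.55;x=np.array([np.cos(yaw),np.sin(yaw)]);y=np.array([-x[1],x[0]])
k=outline(c,"d",(255,170),True);o=kidney(plane(c,k,.066));print(o)
e=plane(c,[(285,98),(288,246)],.064);m=e.mean(0)-o[0];print("forceps in drainer",m@x,m@y,np.linalg.norm(e[0]-e[1]))
if abs(m@x)<.02 and -.02<m@y<.01: print(hand_in())
E
```

```text
(array([ 0.46423073, -0.07218409]), np.float64(1.5535197350132801), 162.95603942871094, 77.4862289428711, np.float64(65.57737070256825))
forceps in drainer -0.0028421826016004357 -0.007425305725505542 0.12093788238726286
the job is handed in; nothing more can be done
None
```

I nested both steel dishes and the drainer on the base dish, laid the forceps flat in the drainer, and handed the job in at about 67 s; no verdict came back, but my last measurements put everything within the limits.

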